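# Stand the trimmed agarwood piece on its plinth and test it for wobble

### The arm

A 6-joint arm with a two-finger parallel gripper is mounted at the origin on the work surface. World frame = base frame: x ahead of the robot, y to its left, z up, the work surface at z = 0. Lengths are in mm, angles in degrees, forces in N, time in s.
With the tool pointing down it reaches from about 300 to 850 mm from the base axis. Payload 4.2 kg.
Tool frame: the origin (TCP) lies at the very end of the fingers, on their centre line; the grasp point (between the pads) lies 19 mm behind it (env.grasp_offset is the distance from the TCP to the grasp point, in mm); z points along the fingers, y is the line along which they close (so a half turn about z gives the same grasp; the last joint's range is limited). The gripper opens to 91 mm and grips with 3 to 60 N. Pads are 32 mm wide; open, the fingers measure 118 mm over their backs; the gripper's body (76 mm by 178 mm) begins 60 mm behind the grasp point.
Start: joints at [-73.969, 18.312, 89.639, -0, 72.044, -1.146], TCP at [169.817, -549.368, 213.976] pointing down, gripper open.
Joint ranges: [-177.97, 177.97], [-48.28, 115.42], [12.27, 149.76], [-77.06, 257.06], [2.81, 150.46], [-146.56, 146.56]. Speed limits (degrees/s): [147.25, 147.25, 180, 180, 180, 180].

### API

Orientations are given as [roll, pitch, yaw] about the fixed x, y, z axes, in that order (R = Rz(yaw) Ry(pitch) Rx(roll)).
In Python, from workcell import env gives the robot as it stands. The module is installed in compiled form; this text tells all that it offers.
- The arm moves only by the tool send_rows, never from a script. Its argument "motion" is a list of rows, each an object of numbers: "tx", "ty", "tz": the shift along the tool's x, y, z in units of 500 mm (1.0 is 500 mm); "rx", "ry", "rz": the turn, a rotation vector about the tool's x, y, z in units of 30 degrees (1.0 is 30 degrees); "gripper": the closure, from -1 (fully open) to 1 (shut). In form: [{"tx": .., "ty": .., "tz": .., "rx": .., "ry": .., "rz": .., "gripper": ..}, ...]. A call has 1 to 12 rows; each row shifts and turns the commanded pose from where the row before left it, along the tool's axes as they then stand; what a row does not reach is not made up. A row lasts 1/8 s, in which the tool goes at most 62.5 mm and 10.7 degrees, less where a joint would pass 70% of its speed; a pose out of reach is approached as far as the arm can. A call with a number of a shift or a turn outside -1 to 1 is refused whole. A call with a gripper value outside its range is refused whole. The fingers move at their own pace and stop on an object; "grip_force" is the grip in N (left out, the last holds). Time passes only in rows, so rows that do not move let the fingers close. It gives the time, the measured TCP pose, the force, the opening and the grip force at its end, in the units of the state.
- env.state(): the state, without advancing time (a new reading comes with each control period).
- env.grab_frame(name): name is "side" or "top" or "wrist"; returns a dict with "frame" (480x640x3 uint8, red, green, blue), "vertical_fov" (degrees; the focal length in pixels is half the picture's height over the tangent of half this angle, whatever the lens; pixels are square), "cx", "cy" (the principal point, pixels), "rvec" (rotation vector, rad) and "tvec" (3), from world to camera coordinates, as OpenCV has them; the wrist camera has in their place "T_tool_cam" (4x4, takes a point from camera to tool coordinates, whose origin is the TCP and whose axes are the flange's). Camera axes: x right, y down, z forward; pixel columns grow to the right and rows downward; lengths in mm; the calibration is good to about 2 mm. The wrist camera is an equidistant fisheye: a pixel r from the principal point sees the ray r / f radians off the axis. A picture is of the moment at which its call begins: read the wrist's pose just before it. There is no depth.
- env.job_done(): hands the job in; it is judged then, once.
The state is a dict: "time_s": time; "qpos": joint angles; "qvel": joint speeds; "effort": joint torques, N m; "ee_pos": TCP position; "ee_rot": TCP orientation; "force": force on the tool from outside, world axes, zero at the start; "torque": the same for the moment, N m; "gripper_width": finger opening in mm; "gripper_force": force on a finger pad.
Only numpy, scipy, OpenCV 4.12 (cv2) and the standard library are available. Lean on these libraries where they do the work, as an engineer would, in place of code of your own. Each camera call takes 0.05 s, during which the arm holds its last target. There are 200 camera calls.

### The job

Take the tall trimmed agarwood piece that is propped on the split billet and stand it gently, upright on its sawn foot, in the middle of the dark square plinth, and let go of it. Then, with the fingers, nudge its upper part lightly so that it just rocks on its foot, and leave it to settle back, standing there on its own without wobble. Leave the shaker cup, the gouge and the raw lump where they are.

Things in the scene. Friction and masses are not known exactly. Their poses are not given: they have to be found in the camera images.
- piece: Tall display piece: rough column of dark weathered wood, 195 mm tall, 175 to 350 g. Origin: centre of its flat sawn foot, 46 x 46 mm; z up the piece, square to the foot. Belly (z 40 to 95 mm): x -28 to 23, y -24 to 24. Then to z 128: x -20 to 23, y -19 to 19. Slim neck, blunt tip. Its +x side is one straight face. Standing, it tips over beyond 16 degrees; after a nudge it needs 3 s to settle.
- piece_neck (a point): Middle of the piece's slim neck (z 129 to 180 mm of the piece), this point 160 mm above the foot on the piece's axis; same axes as the piece. The neck's sides are flat: 30 mm wide across y, 32 mm along x. A good place to grip across y, and to nudge; the tip ends 35 mm above it.
- plinth: The plinth: loose square slab of dark hardwood with a groove round its edge, 130 x 130 mm, 28 mm high, about 450 g, lying flat on the table. Origin: centre of its underside; z up; x and y along its sides.
- billet: Split billet that props the piece: mid-brown wooden block fixed on the table, 50 mm along x, 160 along y, 54 high. Origin: centre of its underside; z up. At the start the piece leans on its top edge, +x face down, foot edge on the table: the piece's z rises 30 degrees above level along the billet's +x, which is within 30 degrees of straight away from the robot; the piece's y is level.
- cup: Shaker cup with a greyish clear body and red lid, 88 mm across, 163 mm high, standing (bystander). Origin: centre of its underside.
- gouge: Carving gouge lying down, 257 mm long, 29 mm high: wooden handle towards -x, steel blade towards +x (bystander). Origin: on the table under the ferrule, 125 mm from the handle's end.
- lump: Raw lump of pale wood, 110 x 63 x 44 mm, lying down (bystander). Origin: centre of its underside, long along x.
Things that resemble listed ones, but are neither listed nor needed, are in the scene too. What is shaped like the piece but yellow is not meant. There is more than one size of the plinth; the job needs the larger.

How it is judged (in metres and radians):
On the way, in this order (a step that is already met when the one before it is completed fails the run):
1. the piece stands upright by itself on the plinth, in its middle, let go and still (horizontal distance between piece and plinth below 0.03 m and z of piece in the frame of plinth between 0.024 and 0.032 m and angle between piece's own z axis and vertical below 0.035 rad and linear speed of piece below 0.03 m/s and contact force between piece and the arm below 0.02 N and contact force between piece and the fingers below 0.02 N), for 0.4 s.
2. the fingers nudge the standing piece so that it rocks a little on the plinth (leaning between about 0.9 and 10 degrees) (contact force between piece and the fingers above 0.02 N and angle between piece's own z axis and vertical between 0.015 and 0.175 rad and horizontal distance between piece and plinth below 0.04 m), for 0.04 s.
At the end, for the whole second after the job is handed in: After being stood and then nudged, the piece stands on its foot on the plinth, within 35 mm of the plinth's centre and 2 degrees of upright, at rest (horizontal distance between piece and plinth below 0.035 m and z of piece in the frame of plinth between 0.024 and 0.032 m and angle between piece's own z axis and vertical below 0.035 rad and linear speed of piece below 0.02 m/s and angular speed of piece below 0.3 rad/s); the robot touches nothing.
It fails at once if the piece is dropped: it moves faster than 0.35 m/s with no finger on it (a fall of about 6 mm or more) (linear speed of piece above 0.35 m/s and contact force between piece and the fingers below 0.01 N).
It fails at once if the piece is slammed down on the plinth (over 60 N) (contact force between piece and plinth above 60 N).
It fails at once if the shaker cup is moved more than 30 mm or tipped (distance of cup from where it was at the start of the episode above 0.03 m or angle between cup's own z axis and vertical above 0.3 rad).
It fails at once if the gouge is moved more than 30 mm (distance of gouge from where it was at the start of the episode above 0.03 m).
It fails at once if the raw lump is moved more than 30 mm (distance of lump from where it was at the start of the episode above 0.03 m).
It also fails if it takes over 58 s, if anything falls off the work surface, if the arm or the gripper's body presses on something with over 40 N, if the wrist force passes 120 N, or if a joint passes its speed limit or range.

## Working session

There is one attempt and no reset: what is moved stays moved. The work goes in short steps, Python scripts to look and compute and a tool call to move; the robot and the scene stay as the last step left them, time stands still between calls to the robot, and variables do not carry over. Pictures are saved under pics/ and viewed, at most 10 in all, crops included, and the job is handed in when it is done.

Besides the shell and the picture viewer there is one more tool, called as name([rows], argument=value, ...), one row to a line, values as JSON. send_rows: Moves the arm, as the interface text tells. Shifts and turns lie within -1 to 1; 1 stands for 500 mm of shift or 30 degrees of turn. Its arguments: {"type":"object","properties":{"motion":{"type":"array"},"grip_force":{"type":"number"}},"required":["motion"]}

```bash
mkdir -p pics; cat > h.py <<'E'
import numpy as np, cv2
from scipy.spatial.transform import Rotation as R
from workcell import env
def grab(n,save=None):
    s=env.state(); g=env.grab_frame(n)
    f=g["vertical_fov"]; g["f"]=240/np.tan(np.radians(f)/2); g["s"]=s
    if save: cv2.imwrite("pics/"+save,g["frame"][:,:,::-1])
    return g
def cam(g):
    Rm=cv2.Rodrigues(np.array(g["rvec"],float))[0]; t=np.array(g["tvec"],float).ravel()
    return Rm,t
def ray(g,u,v):
    Rm,t=cam(g); d=Rm.T@np.array([(u-g["cx"])/g["f"],(v-g["cy"])/g["f"],1]); return -Rm.T@t,d/np.linalg.norm(d)
def onz(g,u,v,z):
    o,d=ray(g,u,v); return o+d*(z-o[2])/d[2]
def proj(g,p):
    Rm,t=cam(g); c=Rm@np.array(p,float)+t; return np.array([g["cx"]+g["f"]*c[0]/c[2],g["cy"]+g["f"]*c[1]/c[2]])
E
python3 - <<'E'
from h import *
import pickle
for n in ["top","side"]:
    g=grab(n,n+"0.png"); pickle.dump(g,open(n+".pkl","wb")); print(n,g["f"],g["cx"],g["cy"],ray(g,320,240))
E
```

```text
top 594.5578627268877 311.87942850794906 234.82870609527652 (array([ 137.52534341,    2.31181524, 1547.54968149]), array([ 0.18272332, -0.01194179, -0.98309185]))
side 535.9305986745738 326.1482775051525 233.65216502840522 (array([-239.4938089 ,  610.40820017,  979.91749069]), array([ 0.53716278, -0.45488562, -0.71030643]))
```

View pics/top0.png

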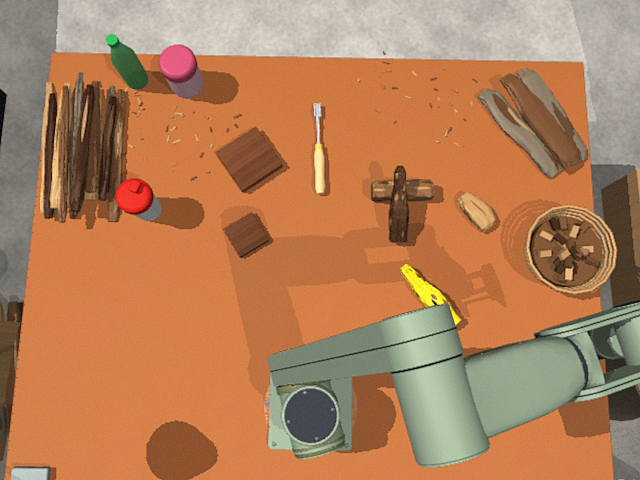

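View pics/side0.png

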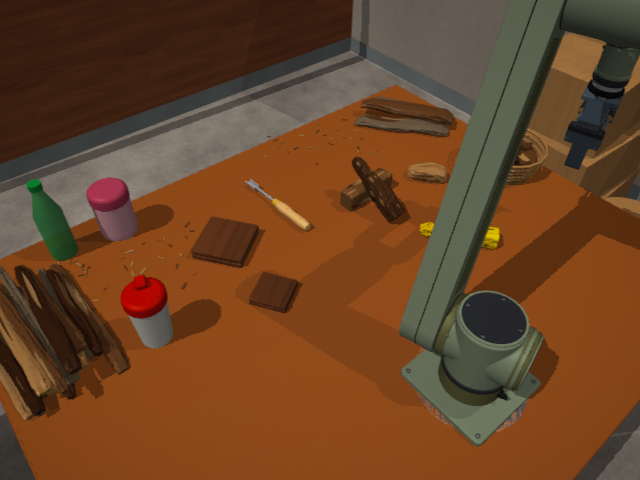

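Top view: the dark piece is at (399,204) on the billet (402,190). Lookalikes are the yellow piece (430,292) and the dark sticks at left (90,150), so I choose the dark one on the billet. The larger plinth is at (252,159) and the smaller one at (248,235). The red-lid cup is at (135,195) and the pink one (180,65) is a decoy. The gouge is at (318,150) and the lump at (477,212).

```bash
python3 - <<'E'
from h import *
import pickle
t=pickle.load(open("top.pkl","rb")); s=pickle.load(open("side.pkl","rb"))
a=cv2.resize(t["frame"][150:260,350:450],(500,550),interpolation=cv2.INTER_CUBIC)
b=cv2.resize(s["frame"][145:235,325:415],(300,300),interpolation=cv2.INTER_CUBIC)
c=cv2.resize(t["frame"][115:205,205:305],(300,250))
im=np.zeros((550,800,3),np.uint8); im[:,:500]=a; im[:300,500:]=b; im[300:,500:]=c
cv2.imwrite("pics/crop.png",im[:,:,::-1])
# table-colour mask -> non-orange
for n,g,box in [("top",t,(205,115,305,205)),("top sm",t,(215,205,280,262)),("side",s,(185,210,265,275))]:
    x0,y0,x1,y1=box; f=g["frame"][y0:y1,x0:x1]
    hsv=cv2.cvtColor(f,cv2.COLOR_RGB2HSV).astype(int)
    m=((hsv[...,1]<175)).astype(np.uint8)
    m=cv2.morphologyEx(m,cv2.MORPH_OPEN,np.ones((3,3)))
    cs,_=cv2.findContours(m,cv2.RETR_EXTERNAL,cv2.CHAIN_APPROX_NONE); c=max(cs,key=cv2.contourArea)
    r=cv2.minAreaRect(c+np.array([x0,y0])); print(n,r, hsv[5,5],hsv[hsv.shape[0]//2,hsv.shape[1]//2], onz(g,*r[0],28)); p=cv2.boxPoints(r)
    q=[onz(g,*k,28)[:2].round(1).tolist() for k in p]; print(q, [np.linalg.norm(np.subtract(q[i],q[i-1])) for i in range(4)])
for uv in [(399,241),(390,240),(408,242)]: print("foot",onz(t,*uv,0).round(1))
print("tip",onz(t,399,168,120).round(1),"billet",onz(t,372,190,54).round(1),onz(t,433,190,54).round(1))
print(proj(t,[0,0,0]))
E
```

```text
top ((254.5, 165.0), (78.0, 99.0), 90.0) [ 14 138 203] [ 11 148 114] [619.78061944 161.64983507  28.        ]
[[726.9, 299.3], [732.1, 32.2], [515.4, 27.5], [510.4, 287.8]] [np.float64(216.80521211446924), np.float64(267.1506129508222), np.float64(216.75096308897918), np.float64(260.3480170848244)]
top sm ((247.0, 233.0), (56.0, 64.0), 90.0) [ 11 172 211] [ 11 167 113] [434.83150092 174.27388888  28.        ]
[[508.2, 261.3], [511.5, 93.2], [362.8, 88.8], [359.6, 253.9]] [np.float64(148.784138939606), np.float64(168.1323883134954), np.float64(148.76508326889075), np.float64(165.13100859620525)]Traceback (most recent call last):
  File "<stdin>", line 15, in <module>
ValueError: max() iterable argument is empty
```

View pics/crop.png

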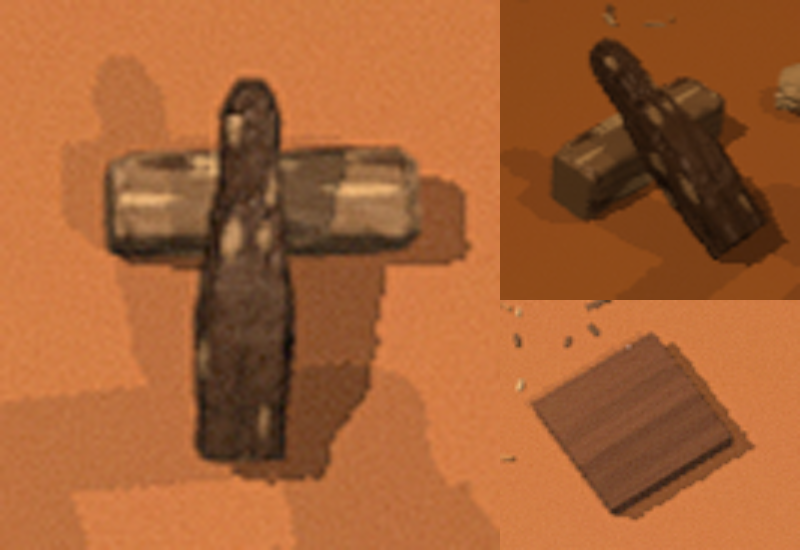

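Crop: the dark piece leans on the billet, foot edge centre at about (398.2,241.6) and tip at (400,166). The plinth's top corners are about (255.7,126.9), (215.7,152.1), (242.3,191.3) and (282.3,165.4).

```bash
python3 - <<'E'
from h import *
import pickle
t=pickle.load(open("top.pkl","rb")); s=pickle.load(open("side.pkl","rb"))
q=np.array([onz(t,u,v,28) for u,v in [(255.7,126.9),(215.7,152.1),(242.3,191.3),(282.3,165.4)]])
print("plinth",q.mean(0),[np.linalg.norm(q[i]-q[i-1]).round(1) for i in range(4)])
print("small", onz(t,248,233,20))
# piece: grad mask (dark V) centre line in top
f=t["frame"]; hsv=cv2.cvtColor(f,cv2.COLOR_RGB2HSV).astype(int)
for v in [168,172,176,178,205,215,225,235,239]:
    xs=[u for u in range(384,414) if hsv[v,u,2]<95]; print(v,min(xs,default=0),max(xs,default=0))
F=onz(t,398.2,241.6,40); print("foot upper edge",F.round(1))
for (u,v,z) in [(400,174,110),(398.2,225,62)]: print(onz(t,u,v,z).round(1))
A=[onz(t,350+u/5,150+v/5,54) for u,v in [(112,155),(415,150),(415,240),(112,248)]]; print("billet",np.round(A,1).tolist())
for n in [(0,)]:
    h=np.array([1,0,0]); 
    E=F+[23,0,-40]
    for sdist in [0,195]:
        for xx in [-23,23]:
            p=E+np.array([-11.5,0,19.9])+sdist*np.array([.866,0,.5])+xx*np.array([.5,0,-.866]); print(sdist,xx,p.round(0),proj(t,p).round(1),proj(s,p).round(1))
E
```

```text
plinth [636.89854168 176.97657272  28.        ] [np.float64(130.5), np.float64(127.5), np.float64(131.0), np.float64(126.9)]
small [436.4472909  172.56174116  20.        ]
168 396 403
172 394 404
176 394 405
178 394 405
205 390 407
215 389 408
225 389 407
235 390 406
239 389 406
foot upper edge [ 417.4 -217.6   40. ]
[ 577.3 -213.5  110. ]
[ 456.5 -214.8   62. ]
billet [[574.1, -149.8, 54.0], [579.9, -307.8, 54.0], [531.5, -306.8, 54.0], [524.1, -149.8, 54.0]]
0 -23 [ 417. -218.   40.] [398.2 241.6] [399.8 212.7]
0 23 [ 440. -218.   -0.] [395.9 235.8] [392.  219.2]
195 -23 [ 586. -218.  137.] [403.3 167.3] [358.4 152.2]
195 23 [ 609. -218.   97.] [400.8 163.4] [351.8 160.2]
```

```bash
cat >> h.py <<'E'
def pose(): 
    s=env.state(); return np.array(s["ee_pos"]),R.from_euler("xyz",s["ee_rot"],degrees=True)
def plan(target,Rt):
    p,r=pose(); d=r.inv().apply(np.array(target)-p); w=(r.inv()*Rt).as_rotvec(degrees=True)
    print("at",p.round(1),r.as_euler("xyz",degrees=True).round(2)); print("shift tool units",(d/500).round(4),"mm",d.round(1),"| turn units",(w/30).round(4))
def frame(h_yaw,elev,flip=1):
    # tool z points along heading h_yaw, elev degrees below level; tool y = flip*left
    a,e=np.radians(h_yaw),np.radians(elev)
    z=np.array([np.cos(a)*np.cos(e),np.sin(a)*np.cos(e),-np.sin(e)]); y=flip*np.array([-np.sin(a),np.cos(a),0]); return R.from_matrix(np.c_[np.cross(y,z),y,z])
E
python3 - <<'E'
from h import *
print(pose()[1].as_matrix().round(3))
for f in (1,-1): plan([565,-213.5,200],frame(2,90,f))
E
```

```text
[[ 0.955  0.295 -0.   ]
 [ 0.295 -0.955  0.002]
 [ 0.    -0.002 -1.   ]]
at [ 169.7 -548.9  213.2] [-179.91   -0.     17.18]
shift tool units [ 0.9535 -0.4074  0.0271] mm [ 476.8 -203.7   13.6] | turn units [-5.0000e-04 -4.3000e-03 -5.4942e+00]
at [ 169.7 -548.9  213.2] [-179.91   -0.     17.18]
shift tool units [ 0.9535 -0.4074  0.0271] mm [ 476.8 -203.7   13.6] | turn units [-3.000e-03  3.000e-04  5.058e-01]
```

send_rows([
  {"rz":0.253,"gripper":-1},
  {"rz":0.253,"gripper":-1},
  {"tx":0.0814,"ty":-0.0643,"tz":0.0026,"gripper":-1},
  {"tx":0.0814,"ty":-0.0643,"tz":0.0026,"gripper":-1},
  {"tx":0.0814,"ty":-0.0643,"tz":0.0026,"gripper":-1},
  {"tx":0.0814,"ty":-0.0643,"tz":0.0026,"gripper":-1},
  {"tx":0.0814,"ty":-0.0643,"tz":0.0026,"gripper":-1},
  {"tx":0.0814,"ty":-0.0643,"tz":0.0026,"gripper":-1},
  {"tx":0.0814,"ty":-0.0643,"tz":0.0026,"gripper":-1},
  {"tx":0.0814,"ty":-0.0643,"tz":0.0026,"gripper":-1},
  {"tx":0.0814,"ty":-0.0643,"tz":0.0026,"gripper":-1},
  {"tx":0.0814,"ty":-0.0643,"tz":0.0026,"gripper":-1},
])

```text
invalid input at $.motion[0]: expected keys tx, ty, tz, rx, ry, rz, gripper
```

```bash
python3 - <<'E'
from h import *
plan([565,-213.5,81],frame(2,90,-1))
g=grab("wrist","w1.png"); print(g["f"],g["cx"],g["cy"],np.array(g["T_tool_cam"]).round(3).tolist())
p,r=pose()
T=np.array(g["T_tool_cam"]); f=240/np.radians(g["vertical_fov"]/2) 
print("f equi alt",f,g["vertical_fov"])
for P in [(565,-213.5,100),(579,-213.5,118),(421,-217.6,40),(440,-217.6,0)]:
    c=np.linalg.inv(T)@np.r_[r.inv().apply(np.array(P)-p),1]; th=np.arctan2(np.hypot(c[0],c[1]),c[2]); u=c[:2]/np.hypot(c[0],c[1])*th*g["f"]; print(P,u+[g["cx"],g["cy"]])
print(env.state()["qpos"])
E
```

```text
at [ 169.7 -548.9  213.2] [-179.91   -0.     17.18]
shift tool units [ 0.9535 -0.407   0.2651] mm [ 476.7 -203.5  132.6] | turn units [-3.000e-03  3.000e-04  5.058e-01]
371.64829954431775 321.9236484083684 242.29555567999827 [[-0.001, -0.956, -0.293, 83.179], [1.0, -0.001, -0.0, 0.628], [0.0, -0.293, 0.956, -170.772], [0.0, 0.0, 0.0, 1.0]]
f equi alt 418.5580846202623 65.70646984690485
(565, -213.5, 100) [ 130.14998618 -188.6567336 ]
(579, -213.5, 118) [ 129.876741   -205.30513918]
(421, -217.6, 40) [101.8328339 -69.7462657]
(440, -217.6, 0) [123.70060232 -69.73227498]
[-7.39687705e+01  1.83418309e+01  8.96868211e+01 -1.84073286e-03
  7.20434624e+01 -1.14621707e+00]
```

View pics/w1.png

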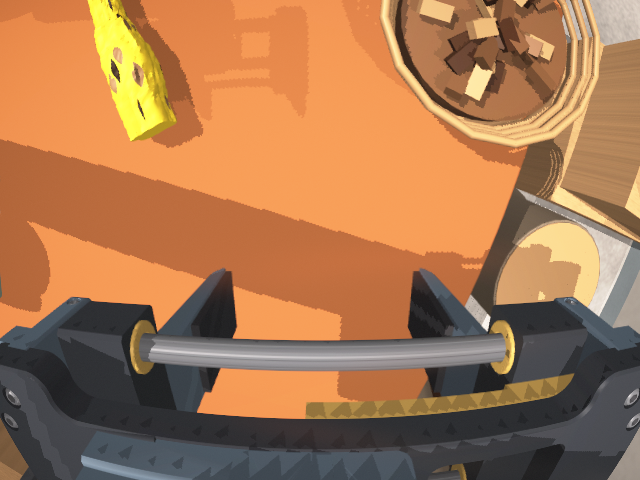

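The rows need all keys, so the arm has not moved. The wrist picture shows only the start view: fingers at (230,280) and (415,280), the yellow decoy at (130,70).

send_rows([
  {"tx":0,"ty":0,"tz":0,"rx":0,"ry":0,"rz":0.253,"gripper":-1},
  {"tx":0,"ty":0,"tz":0,"rx":0,"ry":0,"rz":0.253,"gripper":-1},
  {"tx":0.0814,"ty":-0.0643,"tz":0.0026,"rx":0,"ry":0,"rz":0,"gripper":-1},
  {"tx":0.0814,"ty":-0.0643,"tz":0.0026,"rx":0,"ry":0,"rz":0,"gripper":-1},
  {"tx":0.0814,"ty":-0.0643,"tz":0.0026,"rx":0,"ry":0,"rz":0,"gripper":-1},
  {"tx":0.0814,"ty":-0.0643,"tz":0.0026,"rx":0,"ry":0,"rz":0,"gripper":-1},
  {"tx":0.0814,"ty":-0.0643,"tz":0.0026,"rx":0,"ry":0,"rz":0,"gripper":-1},
  {"tx":0.0814,"ty":-0.0643,"tz":0.0026,"rx":0,"ry":0,"rz":0,"gripper":-1},
  {"tx":0.0814,"ty":-0.0643,"tz":0.0026,"rx":0,"ry":0,"rz":0,"gripper":-1},
  {"tx":0.0814,"ty":-0.0643,"tz":0.0026,"rx":0,"ry":0,"rz":0,"gripper":-1},
  {"tx":0.0814,"ty":-0.0643,"tz":0.0026,"rx":0,"ry":0,"rz":0,"gripper":-1},
  {"tx":0.0814,"ty":-0.0643,"tz":0.0026,"rx":0,"ry":0,"rz":0,"gripper":-1},
])

```text
time_s: 1.65
ee_pos: [566.4, -212.6, 200.6]
ee_rot: [180.0, 0.0, 2.0]
force: [0.3, -0.3, 0.2]
gripper_width: 91.1
gripper_force: 0.0
```

```bash
python3 - <<'E'
from h import *
plan([565,-213.5,81],frame(2,90,-1))
g=grab("wrist"); 
p,r=pose(); im=g["frame"][:,:,::-1].copy()
T=np.array(g["T_tool_cam"])
for P in [(565,-213.5,100),(579,-213.5,137),(417.4,-217.6,40)]:
    c=np.linalg.inv(T)@np.r_[r.inv().apply(np.array(P)-p),1]; th=np.arctan2(np.hypot(c[0],c[1]),c[2]); u=c[:2]/np.hypot(c[0],c[1])*th*g["f"]+[g["cx"],g["cy"]]; print(P,u)
    cv2.circle(im,tuple(int(k) for k in u),4,(255,0,0),-1)
cv2.imwrite("pics/w2.png",im)
print(env.state()["qpos"])
E
```

```text
at [ 566.4 -212.6  200.6] [1.80e+02 3.00e-02 2.01e+00]
shift tool units [-0.0027  0.0018  0.2392] mm [ -1.4   0.9 119.6] | turn units [0.     0.001  0.0002]
(565, -213.5, 100) [328.14380363 251.13432213]
(579, -213.5, 137) [329.73571976 248.4827077 ]
(417.4, -217.6, 40) [325.20896174 363.84837423]
[-21.27270751  21.69847236  86.53515353   0.30516304  71.6211176
  66.44196367]
```

View pics/w2.png

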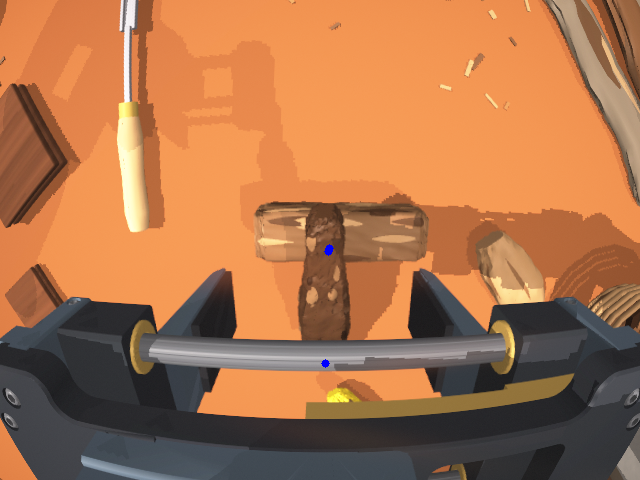

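The wrist view agrees: neck at (325,225), midway between the fingers (222 and 422). I'll descend and grip.

send_rows([
  {"tx":0,"ty":-0.001,"tz":0.06,"rx":0,"ry":0,"rz":0,"gripper":-1},
  {"tx":-0.001,"ty":0,"tz":0.06,"rx":0,"ry":0,"rz":0,"gripper":-1},
  {"tx":0,"ty":0,"tz":0.06,"rx":0,"ry":0,"rz":0,"gripper":-1},
  {"tx":0,"ty":0,"tz":0.04,"rx":0,"ry":0,"rz":0,"gripper":-1},
  {"tx":0,"ty":0,"tz":0.019,"rx":0,"ry":0,"rz":0,"gripper":-1},
  {"tx":0,"ty":0,"tz":0,"rx":0,"ry":0,"rz":0,"gripper":0.2},
  {"tx":0,"ty":0,"tz":0,"rx":0,"ry":0,"rz":0,"gripper":0.2},
  {"tx":0,"ty":0,"tz":0,"rx":0,"ry":0,"rz":0,"gripper":0.2},
  {"tx":0,"ty":0,"tz":0,"rx":0,"ry":0,"rz":0,"gripper":0.2},
  {"tx":0,"ty":0,"tz":0,"rx":0,"ry":0,"rz":0,"gripper":1},
  {"tx":0,"ty":0,"tz":0,"rx":0,"ry":0,"rz":0,"gripper":1},
  {"tx":0,"ty":0,"tz":0,"rx":0,"ry":0,"rz":0,"gripper":1},
], grip_force=50)

```text
time_s: 3.2
ee_pos: [564.8, -213.4, 81.5]
ee_rot: [180.0, 0.0, 2.0]
force: [-0.0, -0.6, 0.5]
gripper_width: 30.0
gripper_force: 50.0
```

send_rows([
  {"tx":0,"ty":0,"tz":-0.01,"rx":0,"ry":0,"rz":0,"gripper":1},
  {"tx":0,"ty":0,"tz":-0.02,"rx":0,"ry":0,"rz":0,"gripper":1},
  {"tx":0,"ty":0,"tz":-0.04,"rx":0,"ry":0,"rz":0,"gripper":1},
  {"tx":0,"ty":0,"tz":-0.05,"rx":0,"ry":0,"rz":0,"gripper":1},
  {"tx":0,"ty":0,"tz":-0.05,"rx":0,"ry":0,"rz":0,"gripper":1},
  {"tx":0,"ty":0,"tz":-0.05,"rx":0,"ry":0,"rz":0,"gripper":1},
  {"tx":0,"ty":0,"tz":-0.05,"rx":0,"ry":0,"rz":0,"gripper":1},
  {"tx":0,"ty":0,"tz":-0.05,"rx":0,"ry":0,"rz":0,"gripper":1},
  {"tx":0,"ty":0,"tz":-0.04,"rx":0,"ry":0,"rz":0,"gripper":1},
  {"tx":0,"ty":0,"tz":-0.02,"rx":0,"ry":0,"rz":0,"gripper":1},
  {"tx":0,"ty":0,"tz":0,"rx":0,"ry":0,"rz":0,"gripper":1},
])

```text
time_s: 4.58
ee_pos: [565.0, -213.5, 272.0]
ee_rot: [180.0, -0.1, 2.0]
force: [0.2, 0.8, -3.2]
gripper_width: 30.0
gripper_force: 50.0
```

send_rows([
  {"tx":0,"ty":0,"tz":0,"rx":0,"ry":0.1,"rz":0,"gripper":1},
  {"tx":0,"ty":0,"tz":0,"rx":0,"ry":0.2,"rz":0,"gripper":1},
  {"tx":0,"ty":0,"tz":0,"rx":0,"ry":0.2,"rz":0,"gripper":1},
  {"tx":0,"ty":0,"tz":0,"rx":0,"ry":0.2,"rz":0,"gripper":1},
  {"tx":0,"ty":0,"tz":0,"rx":0,"ry":0.2,"rz":0,"gripper":1},
  {"tx":0,"ty":0,"tz":0,"rx":0,"ry":0.2,"rz":0,"gripper":1},
  {"tx":0,"ty":0,"tz":0,"rx":0,"ry":0.2,"rz":0,"gripper":1},
  {"tx":0,"ty":0,"tz":0,"rx":0,"ry":0.2,"rz":0,"gripper":1},
  {"tx":0,"ty":0,"tz":0,"rx":0,"ry":0.2,"rz":0,"gripper":1},
  {"tx":0,"ty":0,"tz":0,"rx":0,"ry":0.2,"rz":0,"gripper":1},
  {"tx":0,"ty":0,"tz":0,"rx":0,"ry":0.1,"rz":0,"gripper":1},
  {"tx":0,"ty":0,"tz":0,"rx":0,"ry":0,"rz":0,"gripper":1},
])

```text
time_s: 6.08
ee_pos: [563.7, -211.0, 268.1]
ee_rot: [-179.3, -58.2, 1.6]
force: [-1.0, 0.7, -3.2]
gripper_width: 29.9
gripper_force: 50.0
```

```bash
python3 - <<'E'
from h import *
import pickle
s=env.state(); print(np.round(s["qpos"],1),s["force"],s["torque"],s["gripper_width"])
plan([636.9,177-5,250],frame(2,30,-1))
p,r=pose(); gp=p-19*r.as_matrix()[:,2]; print("grasp pt",gp)
t=grab("top"); sd=grab("side"); pickle.dump((t,sd),open("held.pkl","wb"))
for n,g in (("top",t),("side",sd)): print(n,proj(g,gp),proj(g,gp+[0,0,35]),proj(g,gp-[0,0,160]))
u,v=proj(sd,gp-[0,0,80]).astype(int)
a=cv2.resize(sd["frame"][max(v-75,0):v+75,u-65:u+65],(520,600))
cv2.imwrite("pics/held.png",a[:,:,::-1]); print(u-65,v-75)
E
```

```text
[-40.6   5.  124.5  88.9  35.5 -24.4] [-0.95059801  0.73168717 -3.1626048 ] [0.00098727 0.89703281 0.01414898] 29.922272388906027
at [ 563.7 -211.   268.1] [-179.27  -58.18    1.63]
shift tool units [ 0.0579 -0.7594  0.1716] mm [  28.9 -379.7   85.8] | turn units [-0.0137  0.0607 -0.0068]
grasp pt [ 547.56834792 -211.7009476   278.11941599]
top [410.44636778 164.83305978] [413.10086681 159.88597444] [399.87982556 184.52550855]
side [370.96289152 112.98028891] [372.10762417 100.18411819] [366.2368321  165.80962249]
303 65
```

View pics/held.png

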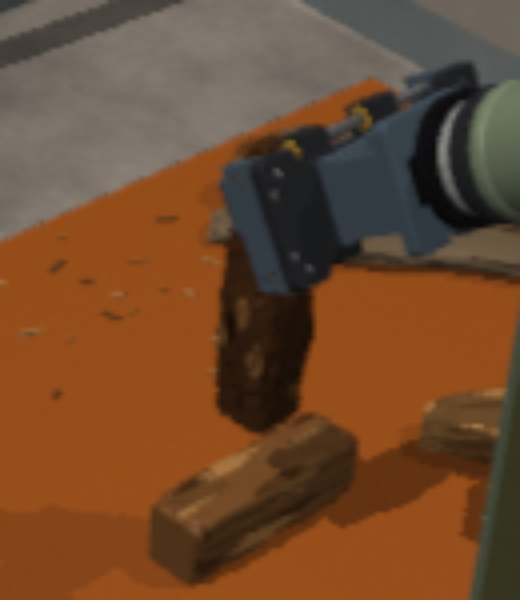

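```bash
cat > sweep.py <<'E'
from h import *
def rows(P,Rs):
    for k in range(len(P)-1):
        print((Rs[k].inv().apply(P[k+1]-P[k])/500).round(4),((Rs[k].inv()*Rs[k+1]).as_rotvec(degrees=True)/30).round(3))
E
python3 - <<'E'
from sweep import *
p,r=pose(); hd=38.5
Rt=frame(hd,30,-1); zt=Rt.as_matrix()[:,2]
G=np.array([636.9,177,28+160+25]); T=G+19*zt; print("target",T)
a0=np.arctan2(p[1],p[0]);a1=np.arctan2(T[1],T[0]); n=11
P=[];Rs=[]
for k in range(n+1):
    s=k/n; s=s*s*(3-2*s)*.35+.65*s
    a=a0+s*(a1-a0); rad=np.hypot(*p[:2])*(1-s)+s*np.hypot(*T[:2])
    P.append(np.array([rad*np.cos(a),rad*np.sin(a),p[2]+s*(T[2]+20-p[2])])); Rs.append(frame(2+s*(hd-2),30,-1) if k else r)
rows(P,Rs)
E
```

```text
target [649.77741236 187.2431563  203.5       ]
[ 0.0093 -0.0447  0.0275] [ 0.057  0.055 -0.043]
[ 0.0103 -0.0551  0.0332] [ 0.086 -0.    -0.05 ]
[ 0.0117 -0.0634  0.0377] [ 0.097  0.    -0.056]
[ 0.0128 -0.0697  0.041 ] [ 0.106 -0.    -0.061]
[ 0.0135 -0.074   0.0431] [ 0.111  0.    -0.064]
[ 0.0139 -0.0762  0.0441] [ 0.112 -0.    -0.065]
[ 0.0139 -0.076   0.0438] [ 0.111  0.    -0.064]
[ 0.0135 -0.0734  0.0422] [ 0.106 -0.    -0.061]
[ 0.0126 -0.0683  0.0392] [ 0.097  0.    -0.056]
[ 0.0114 -0.0607  0.0349] [ 0.086  0.    -0.05 ]
[ 0.0096 -0.0504  0.0292] [ 0.071 -0.    -0.041]
```

send_rows([
  {"tx":0.0093,"ty":-0.0447,"tz":0.0275,"rx":0.057,"ry":0.055,"rz":-0.043,"gripper":1},
  {"tx":0.0103,"ty":-0.0551,"tz":0.0332,"rx":0.086,"ry":0,"rz":-0.05,"gripper":1},
  {"tx":0.0117,"ty":-0.0634,"tz":0.0377,"rx":0.097,"ry":0,"rz":-0.056,"gripper":1},
  {"tx":0.0128,"ty":-0.0697,"tz":0.041,"rx":0.106,"ry":0,"rz":-0.061,"gripper":1},
  {"tx":0.0135,"ty":-0.074,"tz":0.0431,"rx":0.111,"ry":0,"rz":-0.064,"gripper":1},
  {"tx":0.0139,"ty":-0.0762,"tz":0.0441,"rx":0.112,"ry":0,"rz":-0.065,"gripper":1},
  {"tx":0.0139,"ty":-0.076,"tz":0.0438,"rx":0.111,"ry":0,"rz":-0.064,"gripper":1},
  {"tx":0.0135,"ty":-0.0734,"tz":0.0422,"rx":0.106,"ry":0,"rz":-0.061,"gripper":1},
  {"tx":0.0126,"ty":-0.0683,"tz":0.0392,"rx":0.097,"ry":0,"rz":-0.056,"gripper":1},
  {"tx":0.0114,"ty":-0.0607,"tz":0.0349,"rx":0.086,"ry":0,"rz":-0.05,"gripper":1},
  {"tx":0.0096,"ty":-0.0504,"tz":0.0292,"rx":0.071,"ry":0,"rz":-0.041,"gripper":1},
  {"tx":0,"ty":0,"tz":0,"rx":0,"ry":0,"rz":0,"gripper":1},
])

```text
time_s: 7.68
ee_pos: [650.3, 188.9, 224.2]
ee_rot: [179.7, -60.1, 38.9]
force: [-0.1, -0.1, -3.1]
gripper_width: 29.9
gripper_force: 50.0
```

```bash
cat > look.py <<'E'
from h import *
import sys,pickle
s=env.state(); print(s["time_s"],np.round(s["qpos"],1),np.round(s["force"],2),s["gripper_width"])
hd=38.5; Rt=frame(hd,30,-1); T=np.array([636.9,177,213])+19*Rt.as_matrix()[:,2]; plan(T,Rt)
p,r=pose(); gp=p-19*r.as_matrix()[:,2]; print("grasp",gp.round(1))
t=grab("top"); sd=grab("side"); pickle.dump((t,sd),open("held.pkl","wb"))
im=np.zeros((600,800,3),np.uint8)
for i,(n,g) in enumerate((("top",t),("side",sd))):
    print(n,proj(g,gp).round(1),proj(g,gp-[0,0,160]).round(1))
    u,v=proj(g,gp-[0,0,90]).astype(int); u0,v0=u-50,max(v-75,0)
    c=cv2.resize(g["frame"][v0:v0+150,u0:u0+100],(400,600),interpolation=cv2.INTER_CUBIC); im[:,i*400:i*400+400]=c; print("off",u0,v0)
cv2.imwrite("pics/"+sys.argv[1],im[:,:,::-1])
E
python3 look.py l1.png
```

```text
7.675 [ -0.5  15.1 121.4 104.8  34.4 -40. ] [-0.08 -0.06 -3.13] 29.88384874224893
at [650.3 188.9 224.2] [179.75 -60.05  38.88]
shift tool units [-0.0372  0.0018  0.0182] mm [-18.6   0.9   9.1] | turn units [-0.0024 -0.0018  0.0063]
grasp [637.4 178.6 233.6]
top [239.3 130.6] [246.6 153. ]
off 193 68
side [214.8 171.9] [223.1 223.9]
off 169 127
```

View pics/l1.png

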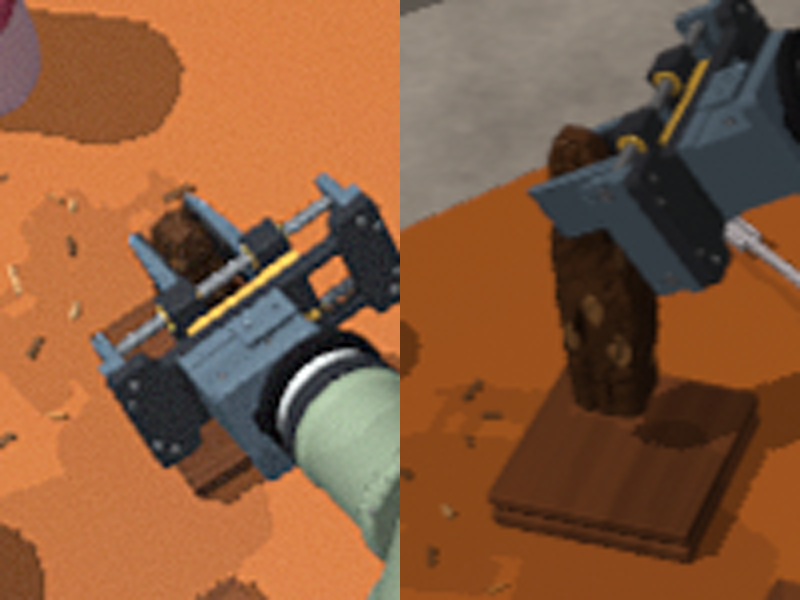

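Views: the piece hangs upright, foot at side (222,226), over the plinth's middle. I'll lower it until it touches.

send_rows([
  {"tx":-0.0069,"ty":0.001,"tz":0.004,"rx":0,"ry":0,"rz":0,"gripper":1},
  {"tx":-0.0069,"ty":0.001,"tz":0.004,"rx":0,"ry":0,"rz":0,"gripper":1},
  {"tx":-0.0069,"ty":0,"tz":0.004,"rx":0,"ry":0,"rz":0,"gripper":1},
  {"tx":-0.0069,"ty":0,"tz":0.004,"rx":0,"ry":0,"rz":0,"gripper":1},
  {"tx":-0.0069,"ty":0,"tz":0.004,"rx":0,"ry":0,"rz":0,"gripper":1},
  {"tx":-0.0069,"ty":0,"tz":0.004,"rx":0,"ry":0,"rz":0,"gripper":1},
  {"tx":-0.0069,"ty":0,"tz":0.004,"rx":0,"ry":0,"rz":0,"gripper":1},
  {"tx":-0.0035,"ty":0,"tz":0.002,"rx":0,"ry":0,"rz":0,"gripper":1},
  {"tx":-0.0035,"ty":0,"tz":0.002,"rx":0,"ry":0,"rz":0,"gripper":1},
  {"tx":-0.0035,"ty":0,"tz":0.002,"rx":0,"ry":0,"rz":0,"gripper":1},
  {"tx":0,"ty":0,"tz":0,"rx":0,"ry":0,"rz":0,"gripper":1},
])

```text
time_s: 9.15
ee_pos: [650.9, 186.3, 190.1]
ee_rot: [179.8, -60.1, 38.6]
force: [1.0, -0.4, -2.7]
gripper_width: 29.6
gripper_force: 50.0
```

send_rows([
  {"tx":-0.0026,"ty":0,"tz":0.0015,"rx":0,"ry":0,"rz":0,"gripper":1},
  {"tx":-0.0026,"ty":0,"tz":0.0015,"rx":0,"ry":0,"rz":0,"gripper":1},
  {"tx":0,"ty":0,"tz":0,"rx":0,"ry":0,"rz":0,"gripper":1},
])

```text
time_s: 9.52
ee_pos: [650.9, 186.3, 187.0]
ee_rot: [179.8, -60.1, 38.6]
force: [-0.3, 0.6, -2.0]
gripper_width: 30.0
gripper_force: 50.0
```

send_rows([
  {"tx":-0.0026,"ty":0,"tz":0.0015,"rx":0,"ry":0,"rz":0,"gripper":1},
  {"tx":0,"ty":0,"tz":0,"rx":0,"ry":0,"rz":0,"gripper":1},
])

```text
time_s: 9.78
ee_pos: [650.9, 186.3, 185.6]
ee_rot: [179.8, -60.1, 38.6]
force: [-0.3, 0.5, -2.3]
gripper_width: 29.6
gripper_force: 50.0
```

send_rows([
  {"tx":-0.0026,"ty":0,"tz":0.0015,"rx":0,"ry":0,"rz":0,"gripper":1},
  {"tx":0,"ty":0,"tz":0,"rx":0,"ry":0,"rz":0,"gripper":1},
  {"tx":0,"ty":0,"tz":0,"rx":0,"ry":0,"rz":0,"gripper":1},
])

```text
time_s: 10.15
ee_pos: [651.0, 186.3, 184.3]
ee_rot: [179.8, -60.1, 38.7]
force: [0.1, -0.8, -3.7]
gripper_width: 29.9
gripper_force: 50.0
```

send_rows([
  {"tx":-0.0026,"ty":0,"tz":0.0015,"rx":0,"ry":0,"rz":0,"gripper":1},
  {"tx":0,"ty":0,"tz":0,"rx":0,"ry":0,"rz":0,"gripper":1},
  {"tx":0,"ty":0,"tz":0,"rx":0,"ry":0,"rz":0,"gripper":1},
])

```text
time_s: 10.52
ee_pos: [651.0, 186.3, 182.7]
ee_rot: [179.8, -60.1, 38.6]
force: [-0.0, 0.1, -3.0]
gripper_width: 29.5
gripper_force: 50.0
```

```bash
python3 look.py l2.png; python3 -c "
from h import *
s=env.state();print(np.round(s['force'],2),np.round(s['torque'],3))"
```

```text
10.525 [ -0.8  19.1 124.2 113.6  36.8 -50.9] [-0.05  0.07 -2.98] 29.538616640254027
at [651.  186.3 182.7] [179.82 -60.09  38.65]
shift tool units [ 0.0357 -0.0029 -0.0213] mm [ 17.8  -1.5 -10.7] | turn units [ 0.002  -0.003   0.0024]
grasp [638.1 176.1 192.2]
top [242.4 136.6] [249.2 157.8]
off 196 74
side [217.9 185.7] [225.8 235.3]
off 172 139
[ 0.15 -0.36 -3.41] [-0.66   0.686 -0.004]
```

View pics/l2.png

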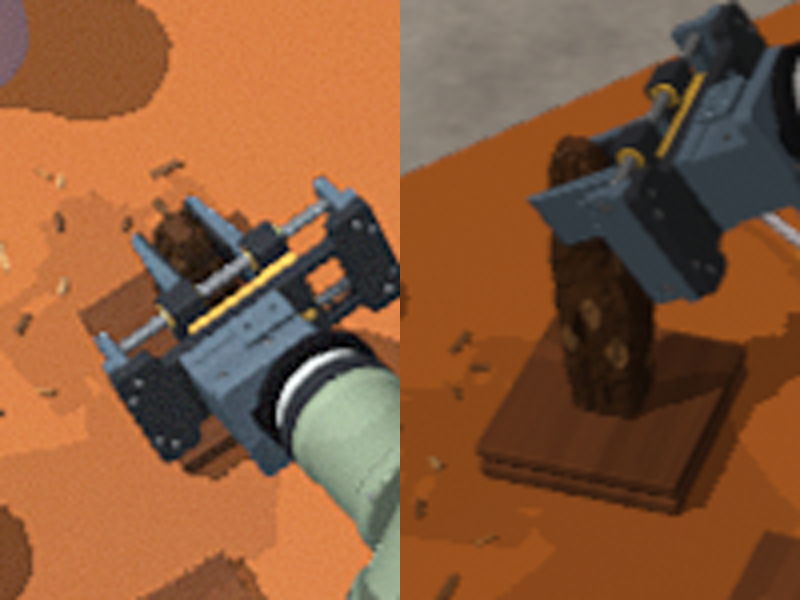

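Not touching yet; the foot at side (225,238) is centred on the slab. Lowering further.

send_rows([
  {"tx":-0.0026,"ty":0,"tz":0.0015,"rx":0,"ry":0,"rz":0,"gripper":1},
  {"tx":0,"ty":0,"tz":0,"rx":0,"ry":0,"rz":0,"gripper":1},
])

```text
time_s: 10.88
ee_pos: [650.9, 186.3, 181.0]
ee_rot: [179.8, -60.1, 38.6]
force: [0.5, 0.1, -3.3]
gripper_width: 29.9
gripper_force: 50.0
```

send_rows([
  {"tx":-0.0026,"ty":0,"tz":0.0015,"rx":0,"ry":0,"rz":0,"gripper":1},
  {"tx":0,"ty":0,"tz":0,"rx":0,"ry":0,"rz":0,"gripper":1},
])

```text
time_s: 11.12
ee_pos: [650.9, 186.3, 179.5]
ee_rot: [179.8, -60.1, 38.6]
force: [-0.7, -0.2, -3.2]
gripper_width: 29.6
gripper_force: 50.0
```

send_rows([
  {"tx":-0.0017,"ty":0,"tz":0.001,"rx":0,"ry":0,"rz":0,"gripper":1},
  {"tx":0,"ty":0,"tz":0,"rx":0,"ry":0,"rz":0,"gripper":1},
])

```text
time_s: 11.38
ee_pos: [651.2, 186.4, 179.3]
ee_rot: [179.8, -60.2, 38.7]
force: [-0.1, -0.4, -0.8]
gripper_width: 29.6
gripper_force: 50.0
```

Contact. I'll press a little, then relax the grip so the foot can seat.

send_rows([
  {"tx":-0.0014,"ty":0,"tz":0.0008,"rx":0,"ry":0,"rz":0,"gripper":1},
  {"tx":0,"ty":0,"tz":0,"rx":0,"ry":0,"rz":0,"gripper":1},
])

```text
time_s: 11.62
ee_pos: [651.4, 186.5, 179.3]
ee_rot: [179.8, -60.2, 38.7]
force: [-3.0, -1.9, 4.5]
gripper_width: 29.6
gripper_force: 50.0
```

send_rows([
  {"tx":0,"ty":0,"tz":0,"rx":0,"ry":0,"rz":0,"gripper":1},
  {"tx":0,"ty":0,"tz":0,"rx":0,"ry":0,"rz":0,"gripper":1},
  {"tx":0,"ty":0,"tz":0,"rx":0,"ry":0,"rz":0,"gripper":1},
  {"tx":0,"ty":0,"tz":0,"rx":0,"ry":0,"rz":0,"gripper":1},
], grip_force=4)

```text
time_s: 12.12
ee_pos: [651.7, 186.5, 179.2]
ee_rot: [179.8, -60.2, 38.7]
force: [-0.2, -0.0, 6.3]
gripper_width: 30.1
gripper_force: 4.0
```

send_rows([
  {"tx":0,"ty":0,"tz":0,"rx":0,"ry":0,"rz":0,"gripper":0.32},
  {"tx":0,"ty":0,"tz":0,"rx":0,"ry":0,"rz":0,"gripper":0.28},
  {"tx":0,"ty":0,"tz":0,"rx":0,"ry":0,"rz":0,"gripper":0.2},
  {"tx":0,"ty":0,"tz":0,"rx":0,"ry":0,"rz":0,"gripper":0.1},
  {"tx":0,"ty":0,"tz":0,"rx":0,"ry":0,"rz":0,"gripper":-0.1},
  {"tx":0,"ty":0,"tz":0,"rx":0,"ry":0,"rz":0,"gripper":-0.1},
  {"tx":0,"ty":0,"tz":0,"rx":0,"ry":0,"rz":0,"gripper":-0.1},
  {"tx":0,"ty":0,"tz":0,"rx":0,"ry":0,"rz":0,"gripper":-0.1},
])

```text
time_s: 13.12
ee_pos: [651.0, 186.3, 178.0]
ee_rot: [179.8, -60.1, 38.7]
force: [0.1, 0.2, 0.4]
gripper_width: 50.0
gripper_force: 0.0
```

```bash
python3 look.py l3.png
```

```text
13.125 [ -0.8  19.6 124.5 114.6  37.1 -52.1] [0.09 0.25 0.35] 50.0170161964175
at [651.  186.3 178. ] [179.8  -60.09  38.66]
shift tool units [ 0.0439 -0.0029 -0.0261] mm [ 21.9  -1.5 -13.1] | turn units [ 0.002  -0.0031  0.0026]
grasp [638.1 176.1 187.5]
top [242.6 137.3] [249.4 158.4]
off 196 74
side [218.2 187.3] [226.  236.7]
off 172 141
```

View pics/l3.png

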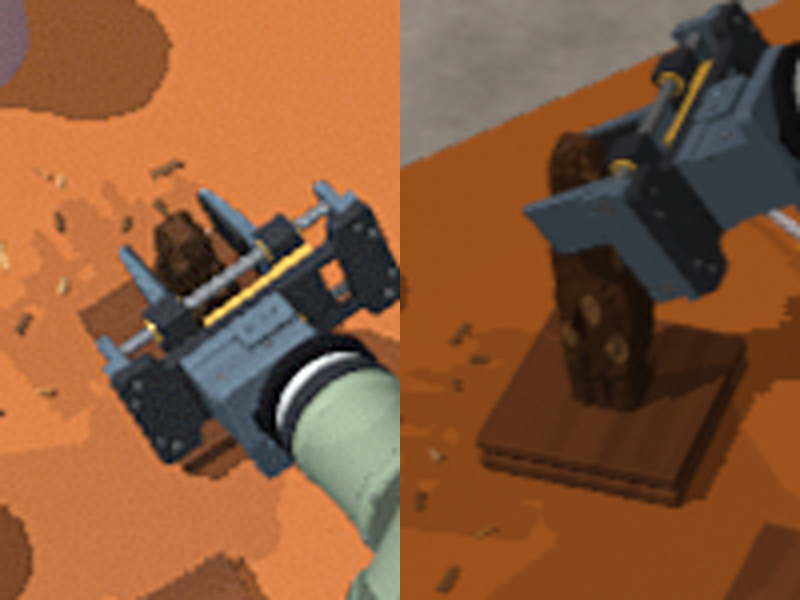

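The piece stands free at side (225,236), with about 10 mm of gap to each finger. Next I'll let it rest, then nudge it along tool y slowly and follow it back.

send_rows([
  {"tx":0,"ty":0,"tz":0,"rx":0,"ry":0,"rz":0,"gripper":-0.1},
  {"tx":0,"ty":0,"tz":0,"rx":0,"ry":0,"rz":0,"gripper":-0.1},
  {"tx":0,"ty":0,"tz":0,"rx":0,"ry":0,"rz":0,"gripper":-0.1},
  {"tx":0,"ty":0,"tz":0,"rx":0,"ry":0,"rz":0,"gripper":-0.1},
  {"tx":0,"ty":0.006,"tz":0,"rx":0,"ry":0,"rz":0,"gripper":-0.1},
  {"tx":0,"ty":0.006,"tz":0,"rx":0,"ry":0,"rz":0,"gripper":-0.1},
  {"tx":0,"ty":0.004,"tz":0,"rx":0,"ry":0,"rz":0,"gripper":-0.1},
  {"tx":0,"ty":0.004,"tz":0,"rx":0,"ry":0,"rz":0,"gripper":-0.1},
  {"tx":0,"ty":0.004,"tz":0,"rx":0,"ry":0,"rz":0,"gripper":-0.1},
  {"tx":0,"ty":0.004,"tz":0,"rx":0,"ry":0,"rz":0,"gripper":-0.1},
  {"tx":0,"ty":0.004,"tz":0,"rx":0,"ry":0,"rz":0,"gripper":-0.1},
  {"tx":0,"ty":0,"tz":0,"rx":0,"ry":0,"rz":0,"gripper":-0.1},
])

```text
time_s: 14.72
ee_pos: [661.1, 173.7, 178.0]
ee_rot: [179.8, -60.1, 38.7]
force: [0.4, -0.0, 0.6]
gripper_width: 49.9
gripper_force: 0.3
```

```bash
python3 - <<'E'
from h import *
import pickle
a=pickle.load(open("held.pkl","rb"))[1]; g=grab("side"); s=g["s"]
print(np.round(s["force"],2),np.round(s["torque"],3),s["gripper_force"],s["ee_pos"])
# horizontal shift of texture bands: tip band and foot band, by template matching
for n,(u,v,w,h) in {"tip":(208,172,16,9),"belly":(212,213,22,14),"foot":(213,230,22,14),"plinth":(200,245,40,14)}.items():
    tm=a["frame"][v:v+h,u:u+w]; win=g["frame"][v-8:v+h+8,u-12:u+w+12]
    r=cv2.matchTemplate(cv2.resize(win,None,fx=4,fy=4,interpolation=2),cv2.resize(tm,None,fx=4,fy=4,interpolation=2),cv2.TM_CCOEFF_NORMED)
    _,m,_,l=cv2.minMaxLoc(r); print(n,l[0]/4-12,l[1]/4-8,round(m,2))
E
```

```text
[ 0.44 -0.04  0.56] [-0.233  0.311  0.052] 0.2638750041936605 [661.10947022 173.65967192 178.02028471]
tip 1.25 -3.5 0.95
belly 0.25 -1.5 0.98
foot 0.0 -0.5 0.97
plinth 0.0 0.0 0.98
```

The nudge worked: tip shifted about 3.7 px (roughly 3°), foot and plinth didn't move, and the finger is in contact. Easing back now.

send_rows([
  {"tx":0,"ty":0,"tz":0,"rx":0,"ry":0,"rz":0,"gripper":-0.1},
  {"tx":0,"ty":-0.003,"tz":0,"rx":0,"ry":0,"rz":0,"gripper":-0.1},
  {"tx":0,"ty":-0.003,"tz":0,"rx":0,"ry":0,"rz":0,"gripper":-0.1},
  {"tx":0,"ty":-0.003,"tz":0,"rx":0,"ry":0,"rz":0,"gripper":-0.1},
  {"tx":0,"ty":-0.003,"tz":0,"rx":0,"ry":0,"rz":0,"gripper":-0.1},
  {"tx":0,"ty":-0.003,"tz":0,"rx":0,"ry":0,"rz":0,"gripper":-0.1},
  {"tx":0,"ty":-0.004,"tz":0,"rx":0,"ry":0,"rz":0,"gripper":-0.1},
  {"tx":0,"ty":-0.004,"tz":0,"rx":0,"ry":0,"rz":0,"gripper":-0.1},
  {"tx":0,"ty":-0.005,"tz":0,"rx":0,"ry":0,"rz":0,"gripper":-0.1},
  {"tx":0,"ty":-0.004,"tz":0,"rx":0,"ry":0,"rz":0,"gripper":-0.4},
  {"tx":0,"ty":0,"tz":0,"rx":0,"ry":0,"rz":0,"gripper":-0.4},
  {"tx":0,"ty":0,"tz":0,"rx":0,"ry":0,"rz":0,"gripper":-0.4},
])

```text
time_s: 16.27
ee_pos: [651.1, 186.3, 178.0]
ee_rot: [179.8, -60.1, 38.7]
force: [-1.0, 0.0, -0.7]
gripper_width: 63.6
gripper_force: 0.0
```

send_rows([
  {"tx":0,"ty":0,"tz":-0.02,"rx":0,"ry":0,"rz":0,"gripper":-0.4},
  {"tx":0,"ty":0,"tz":-0.04,"rx":0,"ry":0,"rz":0,"gripper":-0.4},
  {"tx":0,"ty":0,"tz":-0.05,"rx":0,"ry":0,"rz":0,"gripper":-0.4},
  {"tx":0,"ty":0,"tz":-0.05,"rx":0,"ry":0,"rz":0,"gripper":-0.4},
  {"tx":0,"ty":0,"tz":-0.03,"rx":0,"ry":0,"rz":0,"gripper":-0.4},
  {"tx":0,"ty":0,"tz":0,"rx":0,"ry":0,"rz":0,"gripper":-0.4},
  {"tx":0,"ty":0,"tz":0,"rx":0,"ry":0,"rz":0,"gripper":-0.4},
  {"tx":0,"ty":0,"tz":0,"rx":0,"ry":0,"rz":0,"gripper":-0.4},
  {"tx":0,"ty":0,"tz":0,"rx":0,"ry":0,"rz":0,"gripper":-0.4},
  {"tx":0,"ty":0,"tz":0,"rx":0,"ry":0,"rz":0,"gripper":-0.4},
  {"tx":0,"ty":0,"tz":0,"rx":0,"ry":0,"rz":0,"gripper":-0.4},
  {"tx":0,"ty":0,"tz":0,"rx":0,"ry":0,"rz":0,"gripper":-0.4},
])

```text
time_s: 17.77
ee_pos: [586.5, 135.2, 225.3]
ee_rot: [179.8, -60.1, 38.7]
force: [-0.9, 0.3, -0.6]
gripper_width: 64.0
gripper_force: 0.0
```

send_rows([
  {"tx":0,"ty":0,"tz":0,"rx":0,"ry":0,"rz":0,"gripper":-0.4},
  {"tx":0,"ty":0,"tz":0,"rx":0,"ry":0,"rz":0,"gripper":-0.4},
  {"tx":0,"ty":0,"tz":0,"rx":0,"ry":0,"rz":0,"gripper":-0.4},
  {"tx":0,"ty":0,"tz":0,"rx":0,"ry":0,"rz":0,"gripper":-0.4},
  {"tx":0,"ty":0,"tz":0,"rx":0,"ry":0,"rz":0,"gripper":-0.4},
  {"tx":0,"ty":0,"tz":0,"rx":0,"ry":0,"rz":0,"gripper":-0.4},
  {"tx":0,"ty":0,"tz":0,"rx":0,"ry":0,"rz":0,"gripper":-0.4},
  {"tx":0,"ty":0,"tz":0,"rx":0,"ry":0,"rz":0,"gripper":-0.4},
  {"tx":0,"ty":0,"tz":0,"rx":0,"ry":0,"rz":0,"gripper":-0.4},
  {"tx":0,"ty":0,"tz":0,"rx":0,"ry":0,"rz":0,"gripper":-0.4},
  {"tx":0,"ty":0,"tz":0,"rx":0,"ry":0,"rz":0,"gripper":-0.4},
  {"tx":0,"ty":0,"tz":0,"rx":0,"ry":0,"rz":0,"gripper":-0.4},
])

```text
time_s: 19.27
ee_pos: [586.5, 135.1, 225.3]
ee_rot: [179.8, -60.1, 38.7]
force: [0.1, -0.3, -0.0]
gripper_width: 64.0
gripper_force: 0.0
```

```bash
python3 - <<'E'
from h import *
import pickle
a=pickle.load(open("held.pkl","rb"))[1]; g=grab("side"); s=g["s"]; cv2.imwrite("pics/end.png",g["frame"][120:300,120:330,::-1].repeat(3,0)[:540].repeat(3,1))
print(s["time_s"],np.round(s["force"],2),s["ee_pos"])
for n,(u,v,w,h) in {"tip":(208,172,16,9),"belly":(212,213,22,14),"foot":(213,230,22,14),"plinth":(200,245,40,14)}.items():
    tm=a["frame"][v:v+h,u:u+w]; win=g["frame"][v-8:v+h+8,u-12:u+w+12]
    r=cv2.matchTemplate(cv2.resize(win,None,fx=4,fy=4,interpolation=2),cv2.resize(tm,None,fx=4,fy=4,interpolation=2),cv2.TM_CCOEFF_NORMED)
    _,m,_,l=cv2.minMaxLoc(r); print(n,l[0]/4-12,l[1]/4-8,round(m,2))
E
```

```text
19.275 [ 0.13 -0.26 -0.02] [586.48343129 135.11775631 225.33802373]
tip -1.5 1.0 0.78
belly 0.0 0.0 0.99
foot 0.0 0.0 0.99
plinth 0.0 0.0 0.94
```

View pics/end.png

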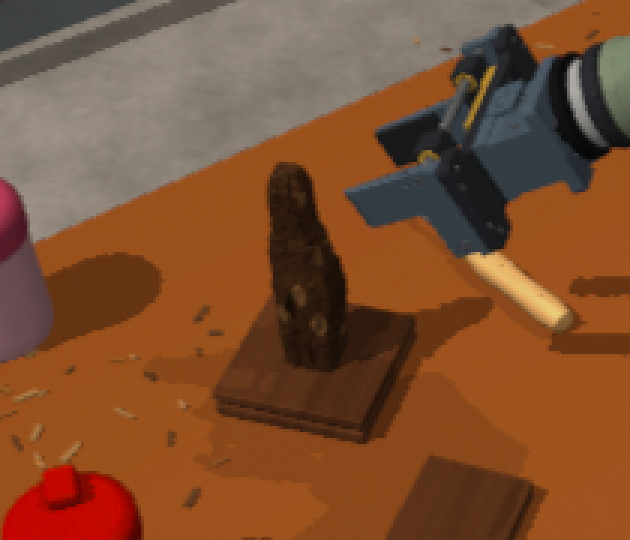

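The piece stands upright on the plinth's middle (crop (305,270)) and the gripper is clear. It has been about 3.5 s since release, so I'm handing in.

```bash
python3 -c "
from workcell import env
print(env.job_done())"
```

```text
the job is handed in; nothing more can be done
None
```

The agarwood piece stands by itself in the middle of the larger plinth, nudged about 3° and settled back; I never touched the cup, gouge or lump, and the job was handed in at about 19 s (no verdict was returned).

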